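Return a card case to the free bay of a roofed carrier

TASK

Put the loose card case away in the free bay of the metal carrier: slide it lengthwise, lying flat, in under the roof until it is fully home against the spring bar at the far end, its trailing end inside under the roof. When it is home, press it firmly but gently against the bar (about 10 N, for half a second), then let go and leave it there. Leave the stored case in the other bay and everything else on the table where it is.

Things in the scene. Friction and masses are not known exactly. Their poses are not given: they have to be found in the camera images.
- case: the loose card case to put away: flat light-blue plastic box 130 (its x) x 64 (its y) x 24 mm high, 0.2 kg, both ends alike, white label on top; lies flat on the table. Origin: centre of its underside.
- stored_case: an identical card case already lying home in one of the carrier's two bays (either one; only a flat paper slip lies in the free bay); must stay there. Origin: centre of its underside.
- carrier: aluminium carrier fixed to the table, 191 (its x) x 168 (its y) mm, with two parallel bays side by side, each 72 mm wide inside, centred at its own y = +42 and -42 mm, open at the mouth (its x = -75 mm) and running along its +x; no floor, the case slides on the table. Outer walls 6, middle wall 12 mm thick. A home case has its centre at x = +4 mm. Origin: at table height, mid width.
- roof_edge (a point): middle of the lower front edge of the carrier's roof, over the mouth, 52 mm above the table; axes as the carrier's. The roof covers both bays from the mouth to 60 mm in: underside 52, top 58 mm (screw heads 60) above the table. Beyond it the bays are open above, between walls 30 mm high. A home case has its trailing end 14 mm in from this edge.
- bar: black spring bar across the far end of both bays, 6 to 26 mm above the table. Origin: at table height on the middle of its face that the case meets (69 mm from the carrier's origin along the carrier's +x). It yields along the carrier's +x by up to 12 mm, about 3 N per mm, and springs back.
- phone: bystander: phone 148 (x) x 72 (y) x 9 mm lying flat between the case and the carrier. Origin: centre of its underside.
- water_bottle: bystander: standing bottle, diameter 58, height 170 mm. Origin: centre of its foot.
- spray: bystander: small white standing bottle, diameter 36, height 120 mm. Origin: centre of its foot.
- glasses_case: bystander: grey rounded glasses case 160 (x) x 62 (y) x 36 mm lying. Origin: centre of its underside.
- mug: bystander: white mug, diameter 82, height 95 mm, handle at its +y. Origin: centre of its foot.
- marker: bystander: marker pen 130 (x) x 13 x 13 mm lying. Origin: centre of its underside.
There are look-alikes about, which are no part of the job. Leave any pink or yellow look-alike of the case alone.

How it is judged:
By the outcome, as a careful person would: the job done as asked, in the order asked, and still so for the second after the job is handed in, with the robot touching nothing.
It also fails if it takes over 64 s, if anything falls off the work surface, if the arm or the gripper's body presses on something with over 40 N, if the wrist force passes 120 N, or if a joint passes its speed limit or range.

ROBOT

A 6-joint arm with a two-finger parallel gripper is mounted at the origin on the work surface. World frame = base frame: x ahead of the robot, y to its left, z up, the work surface at z = 0. Lengths are in m, angles in rad, forces in N, time in s.
With the tool pointing down it reaches from about 0.35 to 0.975 m from the base axis. Payload 7.1 kg.
Tool frame: the origin (TCP) lies midway between the tips of the shut fingers; the grasp point (between the pads) lies manip.tcp_to_grasp behind it (manip.tcp_to_grasp is the distance from the TCP to the grasp point, in m); z points along the fingers, y is the direction in which the jaws open and shut (so a half turn about z gives the same grasp; the last joint's range is limited). The gripper opens to 88 mm and grips with 3 to 60 N. Pads are 20 mm wide; open, the fingers measure 115 mm over their backs; the gripper's body (75 mm by 178 mm) begins 61 mm behind the grasp point.
Start: joints at [-1.151, 0.423, 1.63, -0, 1.089, -0.019], TCP at [0.266, -0.566, 0.223] pointing down, gripper open.
Joint ranges: [-3, 3], [-0.9, 2.11], [0.09, 2.58], [-1.31, 4.45], [0.11, 2.69], [-2.54, 2.54]. Speed limits (rad/s): [2.39, 2.39, 3.01, 3.14, 3.14, 3.14].

INTERFACE

Orientations are given as a unit quaternion [x, y, z, w].
In Python, from cell import manip gives the robot as it stands. The module is installed in compiled form; this text tells all that it offers. Calls block until the motion is done:
- manip.move_ptp(position, orientation): joint-space move of the TCP to a pose.
- manip.move_l(position, orientation=None, vel=0.15, threshold=None): straight line of the TCP; orientation=None keeps the orientation; vel is the mean speed in m/s. With threshold (N) it stops when the force on the tool has changed by that much, and returns True; else False.
- manip.set_joints(angles): joint-space move.
- manip.set_gripper(opening, grip_force=None): finger opening in m; grip_force is the grip in N (None keeps the last); returns when the fingers have stopped.
- manip.sleep(seconds).
- manip.ik(position, orientation): joint angles nearest the present ones, or None.
- manip.read_state(): the state.
- manip.snapshot(name): name is "scene" or "top" or "wrist"; returns (picture, depth): 384x512x3 uint8, blue, green, red; 384x512 float32, m along the optical axis (not along the pixel's ray), 0 where there is no reading.
- manip.get_calibration(name): a dict with "fovy" (degrees; the focal length in pixels is half the picture's height over the tangent of half this angle, whatever the lens; pixels are square), "cx", "cy" (the principal point, pixels), "xyz" and "orientation" of the camera in the world; the wrist camera has in their place "hand_eye" (4x4, takes a point from camera to tool coordinates, whose origin is the TCP and whose axes are the flange's). Camera axes: x right, y up, looking along -z (the intrinsics and any distortion apply to the point x, -y, -z); pixel columns grow to the right and rows downward; lengths in m; the calibration is good to about 2 mm. A picture is of the moment at which its call begins: read the wrist's pose just before it. get_calibration takes no time and is no camera call.
A pose or a line that the arm cannot do raises manip.IKError and nothing moves.
- manip.job_done(): hands the job in, once; it reports no verdict.
The state is a dict: "clock": time; "joint_positions": joint angles; "dq": joint speeds; "joint_torque": joint torques, N m; "ee_pos": TCP position; "tool_rot": TCP orientation; "contact_force": force on the tool from outside, world axes, zero at the start; "ft_torque": the same for the moment, N m; "grip_width": finger opening in m.
Only numpy, scipy, OpenCV 4.12 (cv2) and the standard library are available. Lean on these libraries where they do the work, as an engineer would, in place of code of your own. Each camera call takes 0.05 s, during which the arm holds its last target. There are 200 camera calls.

## Working session

There is one attempt and no reset: what is moved stays moved. The work goes in short steps, each a Python script; the robot and the scene stay as the last script left them, time stands still between calls to the robot, and variables do not carry over. Pictures are saved under pics/ and viewed, about 8 in all and at most 12, crops included, and the job is handed in when it is done.

```bash
mkdir -p pics; python3 - <<'E'
from cell import manip
import cv2,numpy as np
for n in("scene","top"):
    p,d=manip.snapshot(n); cv2.imwrite(f"pics/{n}0.png",p); np.save(f"{n}_d.npy",d); print(n,manip.get_calibration(n))
print(manip.get_calibration("wrist")); s=manip.read_state(); print(s,manip.tcp_to_grasp)
a=cv2.imread("pics/top0.png");cv2.imwrite("pics/top1.png",cv2.resize(a,(800,600),interpolation=cv2.INTER_CUBIC))
E
```

```text
scene {'fovy': 48.101282176449814, 'cx': 251.68009126747117, 'cy': 191.83405096774072, 'xyz': array([ 1.29981593, -0.54746507,  0.99029655]), 'orientation': array([0.32272349, 0.19499059, 0.4676394 , 0.79946333])}
top {'fovy': 43.03195897870272, 'cx': 257.02454695944385, 'cy': 192.70193202672093, 'xyz': array([ 0.39759375, -0.09760392,  1.1718583 ]), 'orientation': array([-0.02513825,  0.03280871,  0.71396357, -0.69896186])}
{'fovy': 69.79340930210876, 'cx': 249.40730359282733, 'cy': 189.33587446015233, 'hand_eye': array([[ 7.61782895e-04,  9.67719936e-01,  2.52026875e-01,
         6.77404755e-02],
       [ 9.99999618e-01, -6.29242670e-04, -6.06490590e-04,
        -7.43773737e-04],
       [-4.28326971e-04,  2.52027241e-01, -9.67720045e-01,
        -1.62978677e-01],
       [ 0.00000000e+00,  0.00000000e+00,  0.00000000e+00,
         1.00000000e+00]])}
{'clock': 0.1, 'joint_positions': array([-1.15103243e+00,  4.23774212e-01,  1.63061258e+00, -2.24757076e-07,
        1.08858494e+00, -1.89894546e-02]), 'dq': array([-1.45846078e-03, -2.94910038e-03, -3.14150933e-03,  5.97530321e-04,
        6.71760393e-04,  7.29827557e-05]), 'joint_torque': array([-1.55100338e-04, -5.45612133e+01, -2.74327415e+01,  6.44692685e-02,
        1.88122108e-02, -1.24675984e-05]), 'ee_pos': array([ 0.26533151, -0.56532885,  0.2219737 ]), 'tool_rot': array([ 9.76033044e-01,  2.17621279e-01, -1.37350176e-04, -6.75724748e-04]), 'contact_force': array([-0.60436637,  0.92854014, -0.93756886]), 'ft_torque': array([ 0.07487084,  0.01383518, -0.02641777]), 'grip_width': 0.08814633471617556} 0.0187
```

View pics/top1.png

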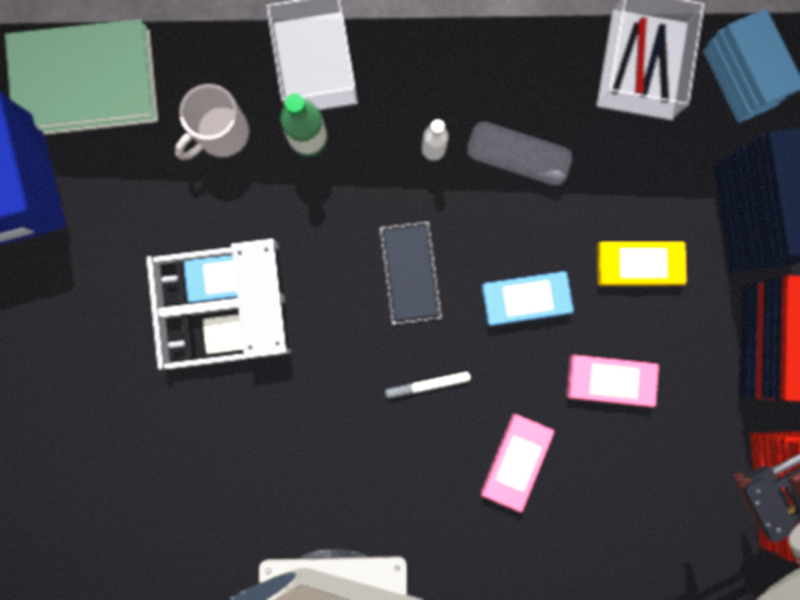

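View pics/scene0.png

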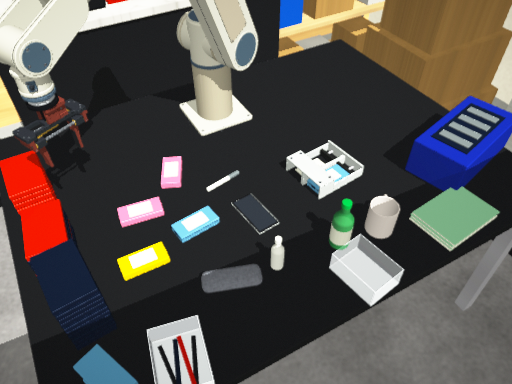

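Candidates in the 800x600 top view are the loose blue case (527,298), yellow (642,263), pink (613,381) and (518,463), and the stored blue case inside the carrier (210,278). I choose the light-blue one at (527,298). The carrier's mouth faces right (−y), and the free bay is the lower one (225,335), with the slip in it. Next I measure both from depth.

```bash
cat > h.py <<'E'
import numpy as np,cv2
from scipy.spatial.transform import Rotation as R
from cell import manip
def cloud(name,d,s=None):
    c=manip.get_calibration(name);h,w=d.shape;f=h/2/np.tan(np.radians(c["fovy"])/2)
    v,u=np.mgrid[:h,:w]
    P=np.stack([(u-c["cx"])/f*d,-(v-c["cy"])/f*d,-d],-1)
    if name=="wrist":
        H=c["hand_eye"];P=P@H[:3,:3].T+H[:3,3]
        return P@R.from_quat(s["tool_rot"]).as_matrix().T+s["ee_pos"]
    return P@R.from_quat(c["orientation"]).as_matrix().T+c["xyz"]
def rect(P):  # centre, long side, short side, yaw of long side
    (c,(w,h),a)=cv2.minAreaRect((P[:,:2]*1000).astype(np.float32))
    if w<h:w,h,a=h,w,a+90
    return np.round(c,1),round(w,1),round(h,1),round((a+90)%180-90,1),np.round(np.median(P[:,2])*1000,1)
E
python3 - <<'E'
from h import *
p=cv2.imread("pics/top0.png");P=cloud("top",np.load("top_d.npy"))
print("calib dist keys",[k for k in manip.get_calibration("top")])
hsv=cv2.cvtColor(p,cv2.COLOR_BGR2HSV);k=.64
def box(x0,y0,x1,y1):
    m=np.zeros(p.shape[:2],bool);m[int(y0*k):int(y1*k),int(x0*k):int(x1*k)]=1;return m
tab=P[box(300,400,380,500)];print("table z",np.median(tab[:,2]))
z=P[...,2]
m=box(470,260,585,335);print("case",rect(P[m&(z>.017)]))
m=box(140,230,300,375)
print("roof",rect(P[m&(z>.05)]));print("carrier",rect(P[m&(z>.024)]))
m=box(370,215,450,330);print("phone",rect(P[m&(z>.005)&(z<.03)]))
m=box(380,365,475,405);print("marker",rect(P[m&(z>.006)]))
E
```

```text
calib dist keys ['fovy', 'cx', 'cy', 'xyz', 'orientation']
table z -0.00032237920830713307
case (array([ 473.7, -227.3]), 290.3, 79.0, -74.8, np.float64(23.7))
roof (array([493.2,  19.2]), 246.7, 174.1, 85.9, np.float64(57.7))
carrier (array([492. ,  84.8]), 366.0, 186.4, 89.6, np.float64(55.1))
phone (array([ 541.5, -123.7]), 172.7, 117.5, 1.0, np.float64(9.0))
marker (array([ 371.3, -149.1]), 128.4, 50.3, 88.7, np.float64(12.3))
```

```bash
python3 - <<'E'
from h import *
P=cloud("top",np.load("top_d.npy"));k=.64;z=P[...,2]
def comp(x0,y0,x1,y1,a,b):
    m=np.zeros(z.shape,np.uint8);m[int(y0*k):int(y1*k),int(x0*k):int(x1*k)]=1
    m&=((z>a)&(z<b)).astype(np.uint8);m=cv2.morphologyEx(m,cv2.MORPH_OPEN,np.ones((3,3)))
    n,l,s,_=cv2.connectedComponentsWithStats(m);return P[l==1+s[1:,4].argmax()]
print("case",rect(comp(470,260,585,335,.020,.028)))
print("roof",rect(comp(140,230,300,375,.053,.063)))
print("walls",rect(comp(140,230,300,375,.026,.034)))
print("phone",rect(comp(370,215,450,330,.006,.012)))
c=comp(140,230,300,375,.053,.063)*1000
print(c[:,:2].min(0),c[:,:2].max(0))
# wrist look at the case, then at the carrier
def look(n,x,y,yaw,zz):
    q=(R.from_euler("z",yaw,degrees=True)*R.from_euler("x",180,degrees=True)).as_quat()
    manip.move_ptp([x,y,zz],q);manip.sleep(.2);s=manip.read_state();p,d=manip.snapshot("wrist")
    cv2.imwrite(f"pics/{n}.png",p);np.save(n+"_d.npy",d);np.save(n+"_s.npy",np.r_[s["ee_pos"],s["tool_rot"]]);print(n,s["clock"],s["ee_pos"],s["joint_positions"])
look("w_case",.47,-.31,90-0,.28)
look("w_car",.485,-.06,90,.28)
a=np.hstack([cv2.imread(f"pics/{n}.png") for n in("w_case","w_car")]);cv2.imwrite("pics/both.png",cv2.resize(a,(800,300)))
E
```

```text
case (array([ 493.6, -303. ]), 129.7, 63.4, -82.5, np.float64(23.8))
roof (array([499.7,  99.1]), 168.2, 60.5, 6.1, np.float64(57.7))
walls (array([486.4, 221.2]), 51.7, 12.0, -84.6, np.float64(29.3))
phone (array([ 525.9, -127.8]), 120.4, 72.4, 6.2, np.float64(8.9))
[414.97753873  61.24609697] [585.13441823 136.83798336]
w_case 1.5583 [ 0.46944925 -0.31090396  0.279672  ] [-6.06036336e-01  2.69988034e-01  1.71425007e+00 -1.08672169e-04
  1.15785817e+00 -6.03979807e-01]
w_car 2.7917 [ 0.48514474 -0.0611136   0.2799098 ] [-1.49588063e-01  1.51720922e-01  1.86604603e+00 -1.06007341e-04
  1.12394651e+00 -1.47718695e-01]
```

View pics/both.png

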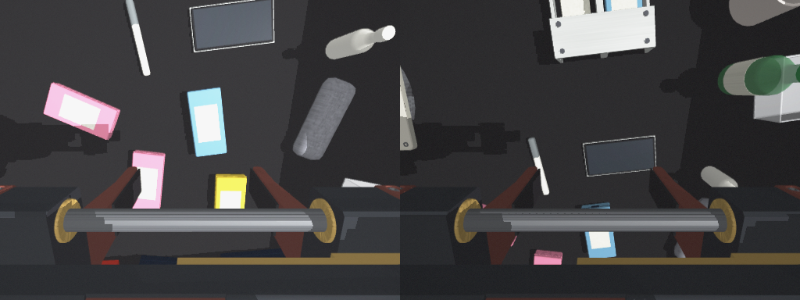

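The wrist crops show the light-blue case at (207,122) on the left. On the right is the carrier, with its mouth toward the camera at (603,55) and the blue stored case in the right-hand (+x) bay, so the −x bay is free. I refine with the wrist depth.

```bash
python3 - <<'E'
from h import *
def comp(n,x0,y0,x1,y1,a,b):
    t=np.load(n+"_s.npy");P=cloud("wrist",np.load(n+"_d.npy"),dict(ee_pos=t[:3],tool_rot=t[3:]));z=P[...,2]
    m=np.zeros(z.shape,np.uint8);m[y0:y1,x0:x1]=1
    m&=((z>a)&(z<b)).astype(np.uint8);m=cv2.morphologyEx(m,cv2.MORPH_OPEN,np.ones((3,3)))
    n,l,s,_=cv2.connectedComponentsWithStats(m);return P[l==1+s[1:,4].argmax()]
print("case",rect(comp("w_case",210,90,320,220,.020,.028)))
print("phone",rect(comp("w_case",235,0,380,80,.006,.012)))
print("phone2",rect(comp("w_car",210,160,360,240,.006,.012)))
print("roof",rect(comp("w_car",170,0,340,90,.053,.063)))
# grasp / place / push poses: IK check
def q(yaw,t=0): return (R.from_euler("z",yaw,degrees=True)*R.from_euler("x",180,degrees=True)*R.from_euler("y",t,degrees=True))
print(q(96,45).as_matrix()[:,2])
for t in(45,-45): print(t,[manip.ik([.461,y,zz],q(96,t).as_quat()) for y,zz in((-.1,.1),(.0,.012),(.09,.012))])
E
```

```text
case (array([ 493. , -301.7]), 130.3, 64.0, -82.3, np.float64(25.1))
phone (array([ 537.3, -124.7]), 150.3, 74.6, 6.4, np.float64(10.3))
phone2 (array([ 537.3, -124.6]), 150.0, 74.3, 6.4, np.float64(10.3))
roof (array([497.6, 100.7]), 168.2, 60.7, 6.4, np.float64(59.0))
[-0.07391279  0.70323318 -0.70710678]
45 [array([-0.60160517,  0.67081989,  1.82776006,  0.59706037,  1.2758311 ,
       -1.07384989]), array([-0.44528727,  0.79861609,  1.92269756,  0.76658271,  1.05322787,
       -1.15898876]), array([-0.28190248,  0.78396745,  1.98839283,  0.91503472,  0.97251052,
       -1.15433566])]
-45 [array([ 0.23633148,  0.56961341,  2.10344665, -1.04999383,  0.94097665,
        0.98368551]), array([ 0.43693663,  0.77918158,  2.01253528, -0.96904583,  0.94564954,
        1.15969989]), array([ 0.59013901,  0.80116297,  1.91217523, -0.81134774,  1.03997884,
        1.13081901])]
```

```bash
cat >> h.py <<'E'
def q(yaw,t=0): return (R.from_euler("z",yaw,degrees=True)*R.from_euler("x",180,degrees=True)*R.from_euler("y",t,degrees=True)).as_quat()
YAW=96.3
ex=np.array([np.cos(np.radians(YAW)),np.sin(np.radians(YAW))]);ey=np.array([-ex[1],ex[0]])
O=np.array([.4983,.1002])+.045*ex       # roof centre is at carrier x=-45 mm
def C(x,y,z): return np.r_[O+x*ex+y*ey,z]
def st(m=""):
    s=manip.read_state();print(m,round(s["clock"],2),np.round(s["ee_pos"],4),"F",np.round(s["contact_force"],1),"w",round(s["grip_width"],4));return s
E
python3 - <<'E'
from h import *
c=[.4933,-.3022]
manip.move_ptp([*c,.12],q(97.6));manip.move_l([*c,.004],vel=.1,threshold=15);st("down")
manip.set_gripper(.0,25);st("grip")
manip.move_l([*c,.07],vel=.12);st("lift")
manip.move_ptp(C(-.150,.042,.075),q(YAW));manip.sleep(.2);s=st("over")
p,d=manip.snapshot("wrist");cv2.imwrite("pics/pre.png",p);t,_=manip.snapshot("top")
r=cv2.resize(t[130:260,70:330],(800,400),interpolation=cv2.INTER_CUBIC);cv2.imwrite("pics/pre_top.png",r)
E
```

```text
down 5.27 [ 0.4937 -0.3025  0.0046] F [ 0.7  0.1 -0.5] w 0.0879
grip 5.77 [ 0.4935 -0.3023  0.0043] F [0.6 0.5 4.2] w 0.0638
lift 6.47 [ 0.4929 -0.3019  0.0696] F [-0.1  0.3 -3.1] w 0.0637
over 7.8 [ 0.4685 -0.0097  0.0749] F [ 0.9  0.4 -3.1] w 0.0634
```

View pics/pre.png

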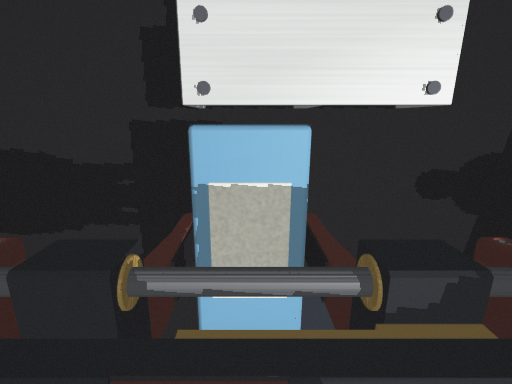

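The picture shows the case held straight. Its front corners are at (190,128) and (310,128), and the roof front corners at (183,106) and (452,104). With the known widths that puts the lateral offset at 42.2 mm, against 42 nominal. I lower it, insert about 45 mm, release, and then set up a tilted push.

```bash
python3 - <<'E'
from h import *
print(manip.move_l(C(-.150,.042,.0055),vel=.08,threshold=10));st("low")
print(manip.move_l(C(-.096,.042,.0055),vel=.06,threshold=8));st("in")
t,_=manip.snapshot("top")
manip.set_gripper(.086);st("open")
manip.move_l(C(-.096,.042,.10),vel=.15);st("up")
t,_=manip.snapshot("scene");r=t[120:230,220:400]
cv2.imwrite("pics/ins.png",cv2.resize(r,(800,489),interpolation=cv2.INTER_CUBIC))
E
```

```text
False
low 8.92 [ 0.4684 -0.0088  0.0058] F [-1.1 -0.1 -2.9] w 0.0637
False
in 9.97 [0.4622 0.0448 0.0055] F [ 0.7 -1.1 -3.4] w 0.0638
open 10.57 [0.4622 0.0449 0.0056] F [ 0.1 -0.9 -0.2] w 0.086
up 11.36 [0.4617 0.0449 0.0996] F [-0.2 -0.3 -0.2] w 0.086
```

View pics/ins.png

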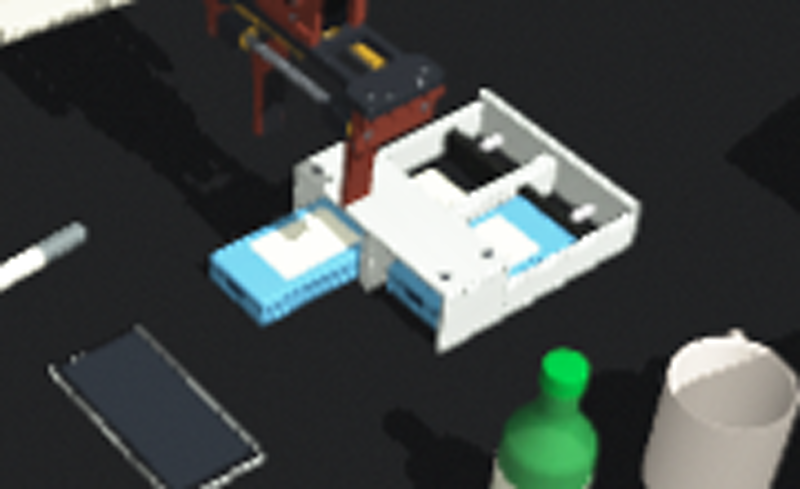

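The case sits straight in the free-bay mouth with its trailing end at (240,290). The stored case is in place. Next is the tilted push.

```bash
python3 - <<'E'
from h import *
manip.set_gripper(.02,20)
Q=q(YAW,45)
manip.move_ptp(C(-.215,.042,.13),Q);st("pre")
print(manip.move_l(C(-.195,.042,.0105),vel=.1,threshold=8));st("low")
manip.sleep(.3);f0=np.mean([manip.read_state()["contact_force"] for _ in range(1)],0)
for x in(-.16,-.12,-.085):
    hit=manip.move_l(C(x,.042,.0105),vel=.06,threshold=9);s=st(f"{x} {hit}")
    if hit:break
print("f0",f0)
t,_=manip.snapshot("scene");r=t[120:230,220:400]
cv2.imwrite("pics/push.png",cv2.resize(r,(800,489),interpolation=cv2.INTER_CUBIC))
E
```

```text
pre 13.44 [ 0.4747 -0.073   0.1297] F [-0.7  0.5 -0.5] w 0.0202
False
low 14.8 [ 0.4734 -0.0538  0.011 ] F [ 0.6 -0.1 -0.8] w 0.0205
-0.16 False 15.83 [ 0.4692 -0.0185  0.0106] F [-0.9 -0.9 -0.2] w 0.0202
-0.12 False 16.65 [0.4647 0.0213 0.0106] F [0.1 0.3 0.4] w 0.0199
-0.085 False 17.38 [0.4607 0.0562 0.0106] F [-0.5 -0.6  1.3] w 0.0197
f0 [-0.34766206 -0.58894017 -0.48116477]
```

View pics/push.png

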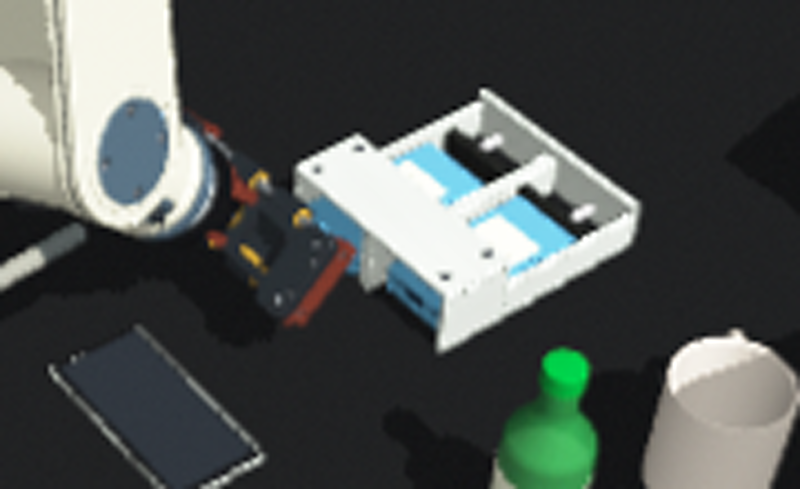

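The case is well in, with a gap still left to the bar at about (450,165). I continue in small steps, watching the force along the bay.

```bash
python3 - <<'E'
from h import *
def F(n=6):
    a=[]
    for _ in range(n): a.append(-(manip.read_state()["contact_force"][:2]@ex)); manip.sleep(.02)
    return np.mean(a)
b=-.2; print("now",F())
x=-.085;fs=[];held=False
while x<-.055:
    x+=.002 if x<-.0745 else .0006
    manip.move_l(C(x,.042,.0105),vel=.02);f=F();fs.append((round(x*1000,1),round(f,1)))
    if f>9.5:
        ts=[]
        for _ in range(7): manip.sleep(.1);ts.append(round(F(2),1))
        print("hold",ts);held=True;break
print(fs);s=st("end")
cv2.imwrite("pics/h.png",cv2.resize(manip.snapshot("scene")[0][120:230,220:400],(800,489),interpolation=cv2.INTER_CUBIC))
E
```

```text
now 0.2690677743363494
hold [np.float64(9.7), np.float64(10.0), np.float64(8.4), np.float64(9.4), np.float64(9.4), np.float64(9.2), np.float64(9.2)]
[(-83.0, np.float64(1.3)), (-81.0, np.float64(1.4)), (-79.0, np.float64(1.5)), (-77.0, np.float64(1.0)), (-75.0, np.float64(1.1)), (-73.0, np.float64(0.5)), (-72.4, np.float64(1.9)), (-71.8, np.float64(1.8)), (-71.2, np.float64(1.5)), (-70.6, np.float64(1.7)), (-70.0, np.float64(1.5)), (-69.4, np.float64(1.7)), (-68.8, np.float64(1.9)), (-68.2, np.float64(1.6)), (-67.6, np.float64(2.8)), (-67.0, np.float64(4.4)), (-66.4, np.float64(5.1)), (-65.8, np.float64(6.5)), (-65.2, np.float64(7.8)), (-64.6, np.float64(9.7))]
end 25.47 [0.4591 0.0754 0.0104] F [-0.9 -9.8  2.3] w 0.0199
```

View pics/h.png

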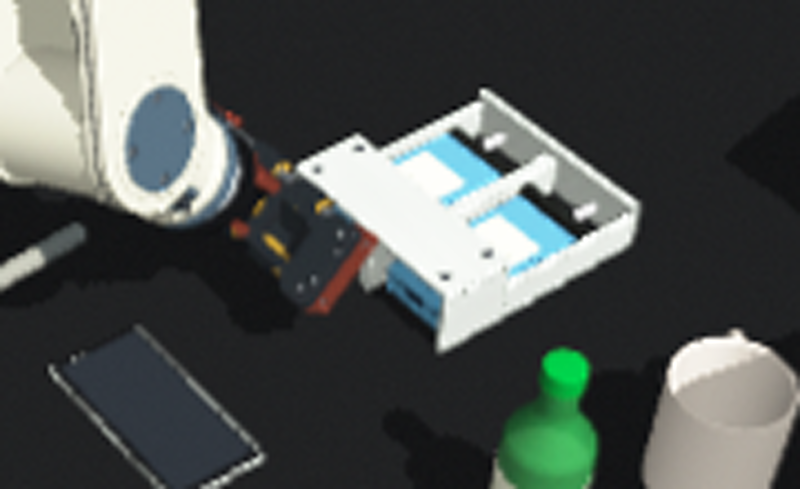

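Contact came at −68.2 mm, as predicted for home (−68). The force rises from there to about 9.5 N. I press 0.5 mm more, which nets about 10 N on the bar after friction, hold, then back straight out.

```bash
python3 - <<'E'
from h import *
manip.move_l(C(-.0641,.042,.0105),vel=.02);fs=[]
for _ in range(8): fs.append(round(-(manip.read_state()["contact_force"][:2]@ex),1));manip.sleep(.1)
print(fs)
manip.move_l(C(-.075,.042,.0105),vel=.03);st("off")
manip.move_l(C(-.15,.042,.0125),vel=.1)
manip.move_l(C(-.21,.042,.15),vel=.15)
manip.move_ptp([.45,-.25,.3],q(90));manip.sleep(.3);st("clear")
p,d=manip.snapshot("top");s=manip.snapshot("scene")[0]
P=cloud("top",d);z=P[...,2];h=cv2.cvtColor(p,cv2.COLOR_BGR2HSV)
X=(P[...,:2]-O)@ex*1000;Y=(P[...,:2]-O)@ey*1000
for y in(42,-42):
    m=(abs(Y-y)<26)&(X>0)&(X<90)&(z>.019)&(z<.028)&(h[...,0]>90)&(h[...,0]<112)&(h[...,1]>90)&(h[...,2]>150)
    print(y,m.sum(),"leading end x",np.percentile(X[m],[90,97,99]))
cv2.imwrite("pics/fin.png",np.hstack([cv2.resize(p[130:260,70:330],(400,400)),cv2.resize(s[100:250,200:400],(400,400))]))
cv2.imwrite("pics/fin2.png",s)
E
```

```text
[np.float64(10.0), np.float64(11.2), np.float64(10.2), np.float64(10.2), np.float64(10.2), np.float64(10.7), np.float64(10.7), np.float64(10.7)]
off 27.08 [0.4597 0.0659 0.0105] F [-0.1 -0.2 -0.1] w 0.0201
clear 30.35 [ 0.4498 -0.2497  0.2987] F [-0.7 -1.2 -0. ] w 0.0199
42 264 leading end x [66.63725664 68.61516414 68.95690546]
-42 243 leading end x [62.42337908 64.23771341 65.22471374]
```

View pics/fin.png

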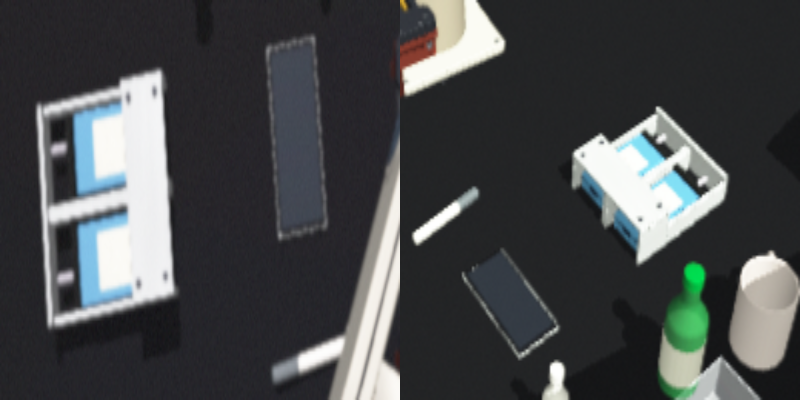

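View pics/fin2.png

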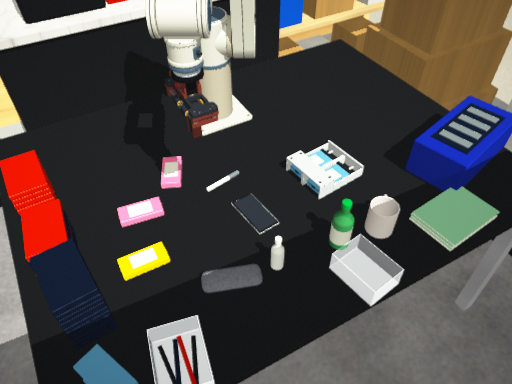

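```bash
python3 - <<'E'
from h import *
p1,d1=manip.snapshot("top")
for n,p,d in(("before",cv2.imread("pics/top0.png"),np.load("top_d.npy")),("after",p1,d1)):
    P=cloud("top",d);z=P[...,2];X=(P[...,:2]-O)@ex*1000;Y=(P[...,:2]-O)@ey*1000
    for y in(42,-42):
        m=(abs(Y-y)<22)&(X>20)&(X<66+14)&(z>.020)&(z<.027); print(n,y,m.sum(),np.percentile(X[m],[90,97,99]) if m.sum() else "")
st("x");manip.job_done()
E
```

```text
before 42 69 [76.64985654 77.50962746 78.507191  ]
before -42 379 [71.88487842 76.02093018 77.60028119]
after 42 402 [72.15716003 76.53364986 77.78482043]
after -42 373 [72.02997972 75.87061455 77.96416161]
x 30.5 [ 0.45   -0.2499  0.2995] F [-0.9 -0.1  0. ] w 0.02
the job is handed in; nothing more can be done
```

The loose light-blue case is stored in the carrier's free bay (the −x side), home against the spring bar, and I handed the job in at 30.5 s.

**What I did:** I gripped the case across its middle, lifted it over the phone and set it about 45 mm into the bay. I then pushed it the rest of the way with the fingers tilted 45° under the roof. Contact came where home was predicted (−68.2 mm, expected −68). I pressed at 9.2–10.0 N for about 0.8 s, then at 10.0–11.2 N for another 0.8 s, before backing out with the force back at about zero.

**Last checks:**
- **Home position:** the new case's leading end measures about 69 mm from the carrier's origin, which is the nominal home value. A depth-only comparison shows both cases reaching equally far.
- **Disagreement:** a colour-based measurement put the stored case's leading end at about 65 mm, roughly 4 mm short of the new one. I think this is a colour-threshold effect. The depth readings for that bay are the same before and after, so the stored case did not move.
- **Bystanders:** the phone, bottles, glasses case, mug, marker and the pink and yellow look-alikes appear in place in the final picture. I checked these by eye only.

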